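# Open the push-and-turn safety cap of a descaler jug

## Task

Somebody left the metal measuring cup upended over the safety cap of the descaler jug: lift it off and set it down gently, still mouth down, on the marble top. Then press the safety cap down, keep it pressed while you twist it a quarter turn anticlockwise (seen from above), and lift it clear of the neck. Finish while holding the cap level in the gripper, still and straight above the open neck, at least a matchbox length (5 cm) higher than where it sat; leave the other things on the worktop alone.

Things in the scene. Friction and masses are not known exactly. Their poses are not given: they have to be found in the camera images.
- jug: White plastic jug, 86 mm square, paper label, in a low wooden holder (108 x 104 x 30 mm) screwed to the worktop: it cannot move or turn. Origin: on the worktop under the neck's axis; z up. Shoulder radius 40 mm at height 96 mm slopes in to 18 mm at 118 mm; the neck (radius 14.5 mm, ledges out to 20 mm) ends at 152 mm. Handle reaches 75 mm to the jug's +x side, below 110 mm height.
- neck_top (a point): Centre of the neck's top, 152 mm up. Two lugs in the cap are locked in notches of the neck: the cap neither lifts nor turns until pushed down 4.5 mm or more (it bottoms at 8 mm); it then turns anticlockwise (from above) only. Past 50 degrees it is unlocked and need not be pressed; between 50 and 130 degrees it lifts straight off. The lugs leave the neck after 25 mm of lifting.
- cap_center (a point): Centre, half-way up, of the ribbed grey safety cap: round, 52 mm diameter, 34 mm high, 40 g, closed top, z up. Seated it is on the neck's axis, lower edge 130 mm and top 164 mm above the worktop (centre 147 mm), its x axis along the jug's x (loose by about 5 degrees and 2 mm). Hidden under the cup at first. neck_top tells how it is locked.
- plunger (a joint): Sprung grey plug in the jug's neck that pushes the cap up: 0 with the cap locked in its seat, grows as the cap is pushed down (m), about -0.003 with the cap off. The push needed is 6 N at 0 and grows by 1 N per mm (about 11 N at 5 mm, 14 N at the 8 mm bottom).
- cup_center (a point): Centre, half-way up, of the plain metal measuring cup: straight round beaker, 64 mm outside diameter, 50 mm high, wall 3 mm, floor 4 mm, about 80 g, no handle. Mouth down, z up through its closed end. At first over the cap, its floor resting on the cap's top (centre 143 mm up), 3 mm loose all round; lift it 50 mm to clear the cap. Standing mouth down on the worktop its centre is 25 mm up.
- shaker_center (a point): Centre of a glass sugar shaker with a metal top, 70 mm diameter, 127 mm high; a bystander. All bystanders stand towards the left and right ends of the marble top (free from about x 0.35 to 0.60, y -0.25 to 0.35 m); the marble between them, beside the jug, is free.
- mill_center (a point): Centre of a glass salt shaker with a metal top, 44 mm diameter, 90 mm high; a bystander.
- lemon_center (a point): Centre of a lemon, 87 x 58 x 57 mm; a bystander.
- spoon_center (a point): Centre of a steel teaspoon, 130 mm long, lying flat; a bystander.
Things that resemble listed ones, but are neither listed nor needed, are in the scene too. Leave any blue look-alike of the part that bears cup_center alone.

How it is judged:
By the outcome, as a careful person would: the job done as asked, in the order asked, and still so for the second after the job is handed in, while the arm keeps its last pose, push and grip.
It also fails if it takes over 61 s, if anything falls off the work surface, if the arm or the gripper's body presses on something with over 40 N, if the wrist force passes 120 N, or if a joint passes its speed limit or range.

## Robot

A 6-joint arm with a two-finger parallel gripper is mounted at the origin on a cart in front of the work surface, level with it; the furniture and walls round the work are solid. World frame = base frame: x ahead of the robot, y to its left, z up, the work surface at z = 0. Lengths are in mm, angles in rad, forces in N, time in s.
With the tool pointing down it reaches from about 375 to 975 mm from the base axis. Payload 3.8 kg.
Tool frame: the origin (TCP) lies midway between the tips of the shut fingers; the grasp point (between the pads) lies robot.pinch_z behind it (robot.pinch_z is the distance from the TCP to the grasp point, in mm); z points along the fingers, y is the line along which they close (so a half turn about z gives the same grasp; the last joint's range is limited). The gripper opens to 85 mm and grips with 20 to 120 N. Pads are 22 mm wide; open, the fingers measure 114 mm over their backs; the gripper's body (76 mm by 85 mm) begins 54 mm behind the grasp point. The pads swing forward as they close: fully open they stand 13 mm farther back than shut.
Start: joints at [-0.037, 0.264, 1.604, -0, 1.274, -0.037], TCP at [674.995, -0.002, 200.28] pointing down, gripper open.
Joint ranges: [-2.63, 2.63], [-0.94, 2.18], [0.31, 2.57], [-1.31, 4.45], [0, 2.66], [-2.55, 2.55]. Speed limits (rad/s): [2.57, 2.57, 3.14, 3.14, 3.14, 3.14].

## Interface

Orientations are given as a 3x3 rotation matrix whose columns are the frame's x, y, z axes.
In Python, from rig import telemetry, eyes, close_job, models, robot gives the robot as it stands.
- The arm moves only by the tool arm_command, never from a script. Its argument "commands" is a list that holds one entry, the list of rows, each a list of 7 numbers: the shift along the world's x, y, z in cm, then the turn, a rotation vector about the world's x, y, z in rad, then the opening, from -1 (shut) to 1 (fully open), so that 0 is half open. A call has 1 to 12 rows; each row is the pose to reach, as a shift and turn from the pose commanded when the call began; what a row does not reach only later rows make up. A row lasts 1/10 s, in which the tool goes at most 50 mm and 8.59 degrees, less where a joint would pass 70% of its speed; a pose out of reach is approached as far as the arm can. A call with a gripper value outside its range is refused whole. The fingers move at their own pace and stop on an object; the grip force is fixed at half the most. Time passes only in rows, so rows that repeat a pose let the fingers close. It gives the time, the measured TCP pose, the force, the opening and the grip force at its end, in the units of the state.
- telemetry.get_obs(): the state, without advancing time (a new reading comes with each control period).
- eyes.capture(name): name is "scene" or "side" or "wrist"; returns a dict with "pixels" (480x640x3 uint8, red, green, blue), "K" (3x3 intrinsics, pixels), "camera_from_world" (4x4, takes a point from world to camera coordinates); the wrist camera has in their place "T_tool_cam" (4x4, takes a point from camera to tool coordinates, whose origin is the TCP and whose axes are the flange's). Camera axes: x right, y down, z forward; pixel columns grow to the right and rows downward; lengths in mm; the calibration is good to about 2 mm. The wrist camera is an equidistant fisheye: a pixel r from the principal point sees the ray r / f radians off the axis. A picture is of the moment at which its call begins: read the wrist's pose just before it. There is no depth.
- close_job(): hands the job in; it is judged then, once.
Trained networks look in a picture, given as the dict that the camera call returned (one of the last four; its "shot" number tells which), for a name from the list of things; names that differ only in an ending like _2 or _b are one class to them, and where a whole thing is asked for, a point or a joint stands for the part that bears it (a point fixed in the world has none). Each returns a list of dicts, best first, with "conf" (0 to 1); they miss things now and then, are a little off and sometimes report something else, mostly with a low value. They report only what shows in the picture. A call takes as long as a camera call. They do not tell look-alikes from the thing itself.
- models.trace(name, picture): "mask" (480x640 bool, what is visible of it) and "at" ([column, row] in pixels, amid what is visible of it).
- models.place_of(name, picture): "at" ([column, row] in pixels: a listed point, or the origin of a listed thing).
The state is a dict: "time": time; "q": joint angles; "joint_velocities": joint speeds; "effort": joint torques, N m; "position": TCP position; "tool_rot": TCP orientation; "contact_force": force on the tool from outside, world axes, zero at the start; "wrist_torque": the same for the moment, N m; "gripper_width": finger opening in mm; "grasp_force": force on a finger pad.
Only numpy, scipy, OpenCV 4.12 (cv2) and the standard library are available. Lean on these libraries where they do the work, as an engineer would, in place of code of your own. Each camera call takes 0.05 s, during which the arm holds its last target. There are 200 camera calls.

## Working session

There is one attempt and no reset: what is moved stays moved. The work goes in short steps, Python scripts to look and compute and a tool call to move; the robot and the scene stay as the last step left them, time stands still between calls to the robot, and variables do not carry over. Pictures are saved under pics/ and viewed, at most 10 in all, crops included, and the job is handed in when it is done.

Besides the shell and the picture viewer there is one more tool, called after "Emit:" by a JSON object that holds its "name" and its "arguments". arm_command: Moves the arm, as the interface text tells. Its arguments: {"type":"object","properties":{"commands":{"type":"array"}},"required":["commands"]}

```bash
mkdir -p pics; ls; cat > h.py <<'E'
import numpy as np, cv2
from rig import telemetry, eyes, close_job, models, robot
from scipy.optimize import least_squares
def ray(p,pix,obs=None):
    K=p["K"]; x=(pix[0]-K[0][2])/K[0][0]; y=(pix[1]-K[1][2])/K[1][1]
    if "camera_from_world" in p:
        T=np.array(p["camera_from_world"]);R=T[:3,:3];d=R.T@np.array([x,y,1.]);o=-R.T@T[:3,3]
    else:
        r=np.hypot(x,y);d=np.array([x/r*np.sin(r),y/r*np.sin(r),np.cos(r)]) if r>0 else np.array([0,0,1.])
        T=np.array(p["T_tool_cam"]);Rt=np.array(obs["tool_rot"]);d=Rt@T[:3,:3]@d;o=np.array(obs["position"])+Rt@T[:3,3]
    return o,d/np.linalg.norm(d)
def meet(rays):
    A=0;b=0
    for o,d in rays:
        P=np.eye(3)-np.outer(d,d);A=A+P;b=b+P@o
    X=np.linalg.solve(A,b);return X,[np.linalg.norm((np.eye(3)-np.outer(d,d))@(X-o)) for o,d in rays]
def atz(r,z): o,d=r; return o+d*(z-o[2])/d[2]
def save(p,n): cv2.imwrite(f"pics/{n}.png",cv2.cvtColor(p["pixels"],cv2.COLOR_RGB2BGR))
E
python3 - <<'E'
from h import *
print(robot.pinch_z)
o=telemetry.get_obs();print(o["tool_rot"],o["contact_force"],o["gripper_width"])
for c in ["scene","side","wrist"]:
    p=eyes.capture(c);save(p,c+"0")
    for n in ["cup_center","jug","cap_center","neck_top"]:
        for d in models.place_of(n,p)[:3]:
            z={"cup_center":143,"jug":0,"cap_center":147,"neck_top":152}[n]
            print(c,n,round(d["conf"],2),np.round(d["at"],1),np.round(atz(ray(p,d["at"],o),z),1))
E
```

```text
pics
18.700000000000003
[[-1.91759103e-05  9.99997425e-01 -2.26938285e-03]
 [ 9.99999996e-01  1.93781040e-05  8.90743735e-05]
 [ 8.91181205e-05 -2.26938113e-03 -9.99997421e-01]] [-0.53086193  0.90363593  1.22140151] 85.30011939648871
scene cup_center 0.95 [318.3 208.8] [504.3  86.1 143. ]
scene cup_center 0.8 [373.7 278.9] [ 477.5 -154.8  143. ]
scene jug 0.83 [318.8 260.1] [504.8  90.5   0. ]
side cup_center 0.84 [287.8 243.6] [512.1  87.7 143. ]
side cup_center 0.71 [271.7 258.4] [537.2 138.8 143. ]
side jug 0.94 [295.2 303.8] [504.7  91.    0. ]
wrist cup_center 0.73 [210.  263.8] [600.6 -12.  143. ]
wrist cup_center 0.56 [ 85.  124.5] [510.5  89.3 143. ]
wrist jug 0.64 [162.7 126.9] [510.   86.6   0. ]
```

```bash
python3 - <<'E'
import cv2,numpy as np
a=[cv2.imread(f"pics/{c}0.png") for c in ("scene","side")]
cv2.imwrite("pics/both.png",np.vstack([cv2.resize(a[0][110:340,140:540],(690,397)),cv2.resize(a[1][180:340,160:480],(690,200) if 0 else (400,200))]) if 0 else cv2.resize(a[0][90:390,120:520],(800,600)))
cv2.imwrite("pics/s2.png",cv2.resize(a[1][150:390,140:460],(800,600)))
E
```

```text
(no output)
```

View pics/both.png

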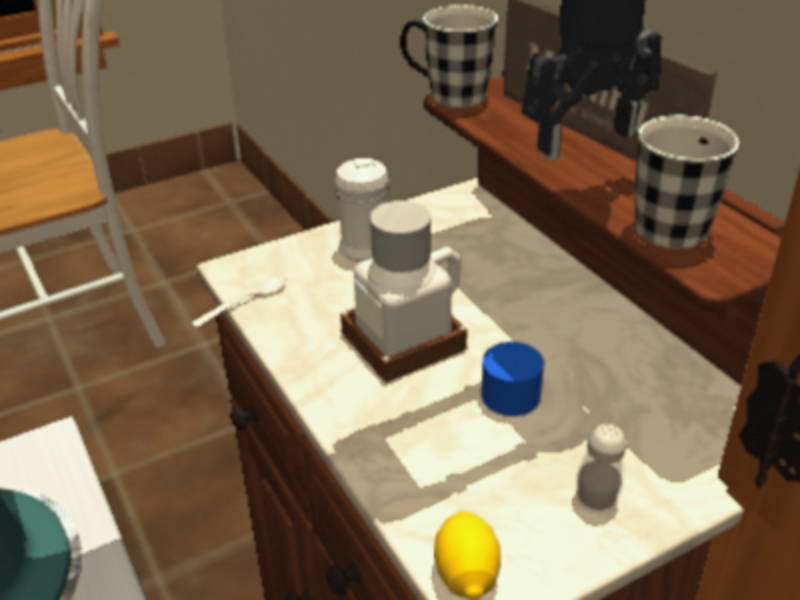

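View pics/s2.png

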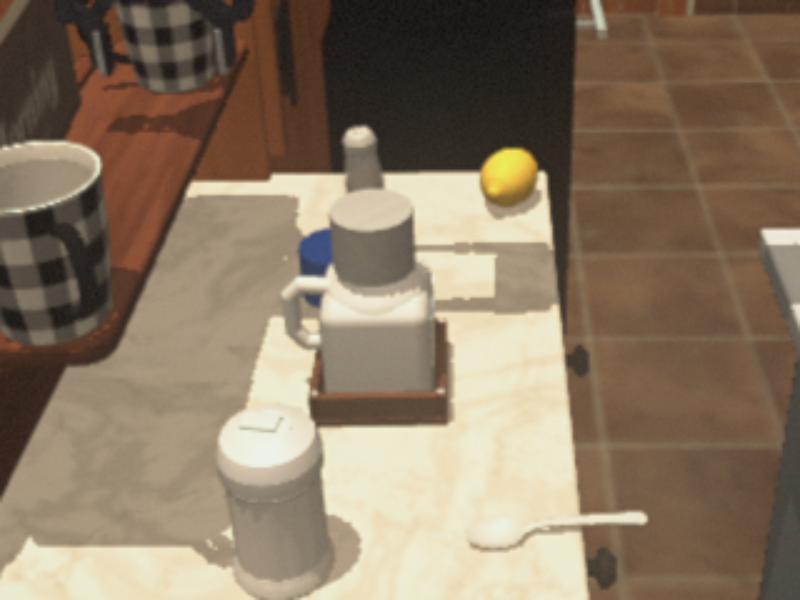

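The pictures show the grey metal cup over the jug's neck at scene pixel (320,208) and side (288,245). The blue look-alike cup stands on the marble beside the jug at scene (376,279), and the shaker is left of it. The mill and lemon are at the right end. The jug's handle points away from the robot.

```bash
python3 - <<'E'
from h import *
P={c:eyes.capture(c) for c in ["scene","side","wrist"]};o=telemetry.get_obs()
print("T_tool_cam",np.round(P["wrist"]["T_tool_cam"],2))
for n in ["cup_center","jug","shaker_center","mill_center","lemon_center","spoon_center"]:
    for c,p in P.items():
        for d in models.trace(n,p)[:2]:
            ys,xs=np.nonzero(d["mask"]);col=p["pixels"][d["mask"]].mean(0).round()
            z={"cup_center":25,"jug":0,"shaker_center":64,"mill_center":45,"lemon_center":28,"spoon_center":4}[n]
            print(n,c,round(d["conf"],2),np.round(d["at"]),col,xs.min(),xs.max(),ys.min(),ys.max(),np.round(atz(ray(p,d["at"],o),z)))
# cup: triangulate from place_of nearest image of grey
r=[]
for c,pix in [("scene",(0,0)),("side",(0,0)),("wrist",(0,0))]:
    for d in models.place_of("cup_center",P[c]):
        q=np.round(np.array(d["at"])).astype(int);px=P[c]["pixels"][q[1],q[0]].astype(int)
        if px[2]-px[0]<40: r.append(ray(P[c],d["at"],o)); print(c,d["conf"],d["at"],np.round(atz(r[-1],143),1))
print(meet(r[:2]),meet(r))
E
```

```text
T_tool_cam [[  -0.     -0.96   -0.28   72.09]
 [   1.     -0.     -0.      1.06]
 [  -0.     -0.28    0.96 -173.85]
 [   0.      0.      0.      1.  ]]
cup_center scene 0.75 [322. 207.] [144. 136. 116.] 305 335 190 225 [603. 249.  25.]
cup_center scene 0.63 [377. 281.] [ 29.  63. 117.] 361 391 260 297 [561. -58.  25.]
cup_center side 0.86 [290. 245.] [152. 142. 123.] 272 306 225 264 [530. -98.  25.]
cup_center side 0.73 [263. 250.] [ 72.  83. 116.] 260 272 242 272 [590. -79.  25.]
cup_center wrist 0.95 [ 82. 126.] [161. 150. 136.] 33 137 80 175 [421.  97.  25.]
cup_center wrist 0.65 [207. 263.] [ 45.  75. 126.] 173 245 225 297 [560. -55.  25.]
jug scene 0.8 [320. 249.] [124. 111.  92.] 291 353 214 279 [528. 126.   0.]
jug side 0.76 [293. 289.] [152. 137. 118.] 253 318 254 321 [513.  42.   0.]
jug wrist 0.75 [167. 128.] [153. 138. 122.] 86 215 68 181 [516.  85.   0.]
shaker_center scene 0.88 [299. 190.] [157. 149. 130.] 288 315 169 219 [563. 294.  64.]
shaker_center side 0.79 [251. 351.] [176. 166. 147.] 227 273 312 390 [560. 290.  64.]
mill_center scene 0.93 [420. 324.] [142. 131. 10
[... 589 characters left out ...]
 [342. 361.] [229. 222. 198.] 327 397 355 368 [412. 254.   4.]
spoon_center wrist 0.87 [57. 10.] [203. 200. 180.] 30 94 0 30 [362. 250.   4.]
scene 0.61 [317.9, 206.4] [508.1  94.6 143. ]
side 0.98 [288.1, 248.4] [510.1 105.  143. ]
side 0.51 [273.5, 255.7] [534.9 129.8 143. ]
wrist 0.65 [85.2, 125.7] [510.9  88.4 143. ]
wrist 0.63 [65.6, 8.6] [488.9 182.2 143. ]
(array([510.75816195,  99.41722117, 139.51428934]), [np.float64(0.020159979094074385), np.float64(0.020159979094218225)]) (array([517.89715168, 123.32291238, 150.29366002]), [np.float64(22.863435138297607), np.float64(10.280540720193567), np.float64(19.564906496534974), np.float64(35.45708474397721), np.float64(50.231263848797255)])
```

Emit:
{"name": "arm_command", "arguments": {"commands": [[[-4, 2, 3, 0, 0, 0, 1], [-8, 4.5, 5, 0, 0, 0, 1], [-12, 7, 5, 0, 0, 0, 1], [-16.5, 9, 5, 0, 0, 0, 1], [-16.5, 9, 5, 0, 0, 0, 1], [-16.5, 9, 5, 0, 0, 0, 1], [-16.5, 9, 5, 0, 0, 0, 1]]]}}

```text
time: 2.65
position: [511.0, 89.8, 250.8]
tool_rot: [[0.0, 1.0, 0.002], [1.0, -0.0, -0.0], [-0.0, 0.002, -1.0]]
contact_force: [0.8, -0.3, 0.0]
gripper_width: 85.6
grasp_force: 0.0
```

```bash
cat > look.py <<'E'
from h import *
import sys
name,z,R=sys.argv[1],float(sys.argv[2]),float(sys.argv[3])   # top plane z, radius
o=telemetry.get_obs();p=eyes.capture("wrist");save(p,sys.argv[4])
print(o["time"],np.round(o["position"],1),np.round(o["contact_force"],1))
for d in models.trace(name,p)[:3]:
    c,_=cv2.findContours(d["mask"].astype(np.uint8),cv2.RETR_EXTERNAL,cv2.CHAIN_APPROX_NONE)
    c=max(c,key=len)[:,0,:]
    W=np.array([atz(ray(p,q,o),z)[:2] for q in c])
    f=lambda v:np.hypot(*(W-v).T)-R
    s=least_squares(f,W.mean(0),loss="soft_l1",f_scale=1.5)
    print(round(d["conf"],2),np.round(d["at"]),"circle",np.round(s.x,1),"res",np.round(np.sort(np.abs(s.fun))[[len(W)//2,-1]],1), "bbox",W.min(0).round(),W.max(0).round())
for d in models.place_of(name,p)[:3]: print("place",d["conf"],np.round(atz(ray(p,d["at"],o),float(sys.argv[5])),1))
E
python3 look.py cup_center 168 32 w1 143
```

```text
2.65 [511.   89.8 250.8] [ 0.8 -0.3  0. ]
0.93 [318. 234.] circle [511.1  89.5] res [1.2 4.4] bbox [479.  56.] [543. 125.]
0.7 [363. 321.] circle [553.3  24.4] res [ 3.2 20.3] bbox [524.  -5.] [568.  51.]
place 0.96 [548.3   9.3 143. ]
place 0.88 [509.7  91.1 143. ]
```

View pics/w1.png

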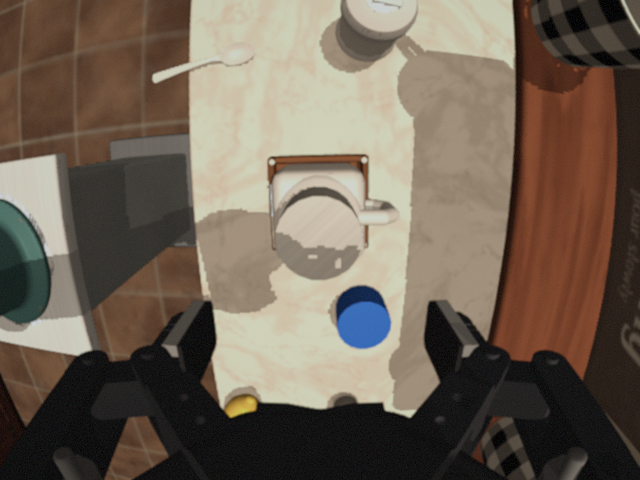

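The wrist view has the cup's top centred at (320,235), the blue cup at (362,317) and the gripper lined up over the jug. Descending to grip.

Emit:
{"name": "arm_command", "arguments": {"commands": [[[0, 0, -4, 0, 0, 0, 1], [0, 0, -8, 0, 0, 0, 1], [0, 0, -10.5, 0, 0, 0, 1], [0, 0, -12.5, 0, 0, 0, 1], [0, 0, -12.5, 0, 0, 0, 1], [0, 0, -12.5, 0, 0, 0, 1], [0, 0, -12.5, 0, 0, 0, 0], [0, 0, -12.5, 0, 0, 0, 0], [0, 0, -12.5, 0, 0, 0, 0], [0, 0, -12.5, 0, 0, 0, 0]]]}}

```text
time: 3.8
position: [511.6, 90.1, 127.5]
tool_rot: [[-0.0, 1.0, 0.004], [1.0, 0.0, 0.0], [0.0, 0.004, -1.0]]
contact_force: [-0.5, -1.0, 5.9]
gripper_width: 59.9
grasp_force: 63.4
```

Emit:
{"name": "arm_command", "arguments": {"commands": [[[0, 0, 0, 0, 0, 0, -0.5], [0, 0, 0, 0, 0, 0, -0.5], [0, 0, 1, 0, 0, 0, -0.5], [0, 0, 2, 0, 0, 0, -0.5], [0, 0, 3, 0, 0, 0, -0.5], [0, 0, 3, 0, 0, 0, -0.5], [0, 0, 3, 0, 0, 0, -0.5]]]}}

```text
time: 4.5
position: [510.3, 90.1, 155.8]
tool_rot: [[-0.0, 1.0, 0.001], [1.0, 0.0, 0.0], [0.0, 0.001, -1.0]]
contact_force: [0.3, 0.0, -1.8]
gripper_width: 60.3
grasp_force: 64.7
```

```bash
python3 - <<'E'
from h import *
p=eyes.capture("side");a=p["pixels"][170:330,180:380,::-1]
q=eyes.capture("scene");b=q["pixels"][130:290,220:420,::-1]
cv2.imwrite("pics/l1.png",np.hstack([cv2.resize(x,(400,320),interpolation=cv2.INTER_CUBIC) for x in (a,b)]))
E
```

```text
(no output)
```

View pics/l1.png

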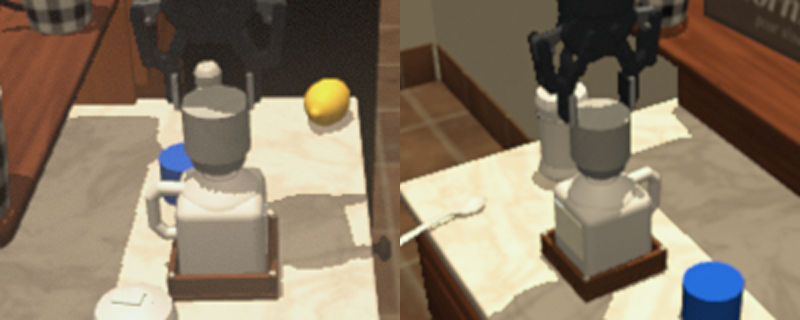

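The side and scene crops show the cup held between the fingers and clear of its seat, with the cap coming into view below it at (215,160). Lifting further and carrying it to the free marble.

Emit:
{"name": "arm_command", "arguments": {"commands": [[[0, 0, 2, 0, 0, 0, -0.5], [0, 0, 4, 0, 0, 0, -0.5], [0, 0, 5, 0, 0, 0, -0.5], [0, 0, 5, 0, 0, 0, -0.5], [-2, -3, 5, 0, 0, 0, -0.5], [-4, -6, 5, 0, 0, 0, -0.5], [-5.5, -9, 5, 0, 0, 0, -0.5], [-6.5, -12, 5, 0, 0, 0, -0.5], [-7, -14, 5, 0, 0, 0, -0.5], [-7, -14, 5, 0, 0, 0, -0.5], [-7, -14, 3, 0, 0, 0, -0.5], [-7, -14, 0, 0, 0, 0, -0.5]]]}}

```text
time: 5.8
position: [441.8, -49.8, 156.0]
tool_rot: [[0.001, 1.0, 0.004], [1.0, -0.001, -0.0], [-0.0, 0.004, -1.0]]
contact_force: [0.6, 0.3, -1.2]
gripper_width: 60.2
grasp_force: 66.5
```

Emit:
{"name": "arm_command", "arguments": {"commands": [[[0, 0, -4, 0, 0, 0, -0.5], [0, 0, -8, 0, 0, 0, -0.5], [0, 0, -11, 0, 0, 0, -0.5], [0, 0, -12.5, 0, 0, 0, -0.5], [0, 0, -13.3, 0, 0, 0, -0.5], [0, 0, -13.6, 0, 0, 0, -0.5], [0, 0, -13.6, 0, 0, 0, -0.5], [0, 0, -13.6, 0, 0, 0, -0.5]]]}}

```text
time: 6.6
position: [441.2, -50.0, 20.3]
tool_rot: [[-0.0, 1.0, 0.002], [1.0, 0.0, -0.0], [-0.0, 0.002, -1.0]]
contact_force: [0.2, -1.2, -0.5]
gripper_width: 59.8
grasp_force: 66.5
```

Now creep down until contact.

Emit:
{"name": "arm_command", "arguments": {"commands": [[[0, 0, -0.3, 0, 0, 0, -0.5], [0, 0, -0.5, 0, 0, 0, -0.5], [0, 0, -0.7, 0, 0, 0, -0.5], [0, 0, -0.8, 0, 0, 0, -0.5], [0, 0, -0.8, 0, 0, 0, -0.5]]]}}

```text
time: 7.1
position: [439.8, -50.0, 11.1]
tool_rot: [[0.0, 1.0, -0.0], [1.0, -0.0, 0.0], [0.0, -0.0, -1.0]]
contact_force: [0.3, 0.7, -0.5]
gripper_width: 59.9
grasp_force: 66.5
```

Emit:
{"name": "arm_command", "arguments": {"commands": [[[0, 0, -0.1, 0, 0, 0, -0.5], [0, 0, -0.15, 0, 0, 0, -0.5], [0, 0, -0.15, 0, 0, 0, -0.5]]]}}

```text
time: 7.4
position: [440.1, -50.0, 10.2]
tool_rot: [[-0.0, 1.0, -0.0], [1.0, 0.0, -0.0], [-0.0, -0.0, -1.0]]
contact_force: [-2.0, 0.5, 3.1]
gripper_width: 60.0
grasp_force: 67.4
```

Emit:
{"name": "arm_command", "arguments": {"commands": [[[0, 0, 0, 0, 0, 0, 0.7], [0, 0, 0, 0, 0, 0, 1], [0, 0, 0, 0, 0, 0, 1], [0, 0, 0, 0, 0, 0, 1], [0, 0, 0, 0, 0, 0, 1], [0, 0, 3, 0, 0, 0, 1], [0, 0, 8, 0, 0, 0, 1], [0, 0, 13, 0, 0, 0, 1], [0, 0, 18, 0, 0, 0, 1], [0, 0, 23, 0, 0, 0, 1], [0, 0, 23, 0, 0, 0, 1]]]}}

```text
time: 8.5
position: [445.1, -50.9, 248.6]
tool_rot: [[-0.0, 1.0, 0.015], [1.0, 0.0, -0.003], [-0.003, 0.015, -1.0]]
contact_force: [-0.3, -0.1, 0.9]
gripper_width: 86.0
grasp_force: 0.0
```

Emit:
{"name": "arm_command", "arguments": {"commands": [[[2, 4, 0, 0, 0, 0, 1], [4, 8, 0, 0, 0, 0, 1], [6, 12, 0, 0, 0, 0, 1], [7, 14, 0, 0, 0, 0, 1], [7, 14, 0, 0, 0, 0, 1], [7, 14, 0, 0, 0, 0, 1]]]}}

```text
time: 9.1
position: [509.5, 90.0, 238.9]
tool_rot: [[-0.001, 1.0, -0.002], [1.0, 0.001, -0.001], [-0.001, -0.002, -1.0]]
contact_force: [-0.4, -0.5, 0.7]
gripper_width: 85.4
grasp_force: 0.0
```

```bash
python3 look.py cap_center 164 26 w2 147; python3 look.py cup_center 50 32 w3 25;python3 -c "
from h import *
print(telemetry.get_obs()['q'])"
```

```text
9.1 [509.5  90.  238.9] [-0.4 -0.5  0.7]
0.61 [320. 237.] circle [511.2  90.2] res [1.2 2.5] bbox [487.  63.] [537. 118.]
place 0.78 [511.5  86.1 147. ]
9.25 [509.4  89.  239.5] [0.2 0.2 0.3]
0.78 [259. 319.] circle [444.3 -43.2] res [ 6.1 13.6] bbox [410. -86.] [477.   1.]
0.6 [365. 323.] circle [560.8 -42.7] res [ 6.  13.5] bbox [529. -82.] [595.   2.]
place 0.97 [561.5 -55.   25. ]
place 0.7 [440.  -52.9  25. ]
[ 1.24949096e-01 -6.00144845e-02  1.88605781e+00 -1.56442355e-04
  1.31535417e+00  1.26378401e-01]
```

View pics/w2.png

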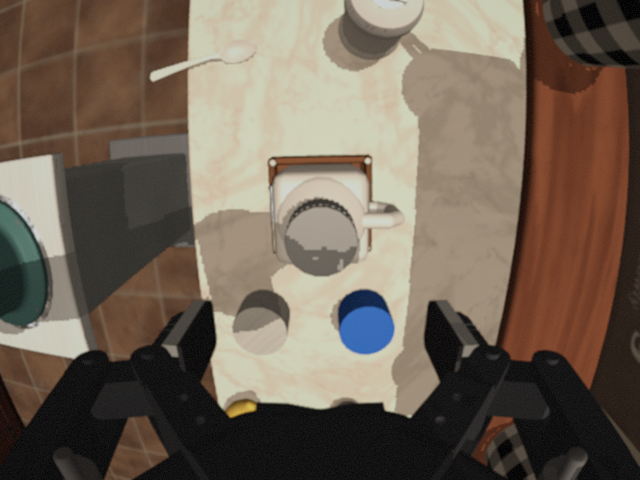

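The view shows the cap bared at (322,237), the metal cup standing mouth down at (260,322) and the blue cup untouched at (366,322). Next is gripping the cap.

Emit:
{"name": "arm_command", "arguments": {"commands": [[[0.1, 0, -4, 0, 0, 0, 1], [0.1, 0, -8, 0, 0, 0, 1], [0.1, 0, -10, 0, 0, 0, 1], [0.1, 0, -11.4, 0, 0, 0, 1], [0.1, 0, -11.4, 0, 0, 0, 1], [0.1, 0, -11.4, 0, 0, 0, 0.3], [0.1, 0, -11.4, 0, 0, 0, 0], [0.1, 0, -11.4, 0, 0, 0, -0.5], [0.1, 0, -11.4, 0, 0, 0, -0.5], [0.1, 0, -11.4, 0, 0, 0, -0.5], [0.1, 0, -11.4, 0, 0, 0, -0.5]]]}}

```text
time: 10.5
position: [518.7, 90.3, 130.0]
tool_rot: [[-0.0, 1.0, 0.017], [1.0, 0.0, 0.001], [0.001, 0.017, -1.0]]
contact_force: [10.9, -0.6, 0.6]
gripper_width: 21.4
grasp_force: 5.7
```

```bash
python3 - <<'E'
from h import *
o=telemetry.get_obs();print(o["position"],o["contact_force"],o["gripper_width"],o["grasp_force"])
p=eyes.capture("side");a=p["pixels"][190:310,220:370,::-1]
q=eyes.capture("scene");b=q["pixels"][150:270,250:400,::-1]
cv2.imwrite("pics/l2.png",np.hstack([cv2.resize(x,(400,320),interpolation=cv2.INTER_CUBIC) for x in (a,b)]))
E
```

```text
[518.68751688  90.34341915 129.99411554] [10.94338488 -0.61804247  0.58841966] 21.446615059894793 5.67565530538559
```

View pics/l2.png

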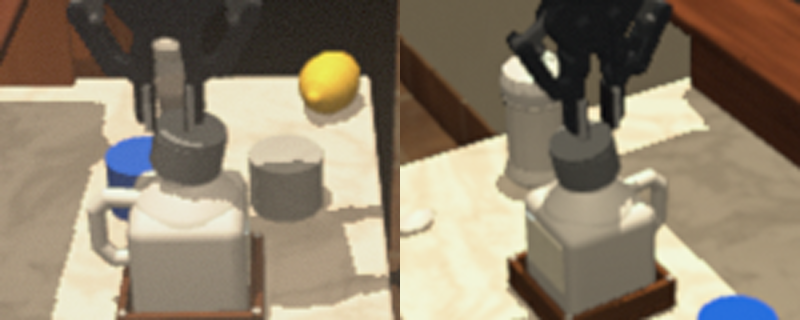

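The crops show the fingertips over or behind the cap's top (side crop (190,130), scene crop (590,130)), so the grip slipped off and the cap looks slightly cocked. I'll check the geometry by projecting the TCP.

```bash
python3 - <<'E'
from h import *
o=telemetry.get_obs();t=np.array(o["position"])
P={c:eyes.capture(c) for c in ["scene","side","wrist"]}
def proj(p,X):
    T=np.array(p["camera_from_world"]);c=T[:3,:3]@X+T[:3,3];k=np.array(p["K"])@c;return (k[:2]/k[2]).round(1)
for c in ["scene","side"]:
    T=np.array(P[c]["camera_from_world"]);print(c,"cam at",(-T[:3,:3].T@T[:3,3]).round())
    print(" tcp",proj(P[c],t)," tcp+20z",proj(P[c],t+[0,0,20]),"cap top ctr (511,90,164)",proj(P[c],np.array([511,90,164.])),"y110",proj(P[c],np.array([511,110,164.])))
    for d in models.trace("cap_center",P[c])[:1]:
        ys,xs=np.nonzero(d["mask"]);print(" cap",d["conf"],d["at"],xs.min(),xs.max(),ys.min(),ys.max())
    for d in models.place_of("cap_center",P[c])[:1]: print(" place",d["conf"],d["at"],atz(ray(P[c],d["at"]),147).round())
r=[ray(P[c],models.place_of("cap_center",P[c])[0]["at"]) for c in ("scene","side")];print(meet(r))
a=P["side"]["pixels"][205:285,240:340,::-1]; b=P["wrist"]["pixels"][140:460,120:520,::-1]
cv2.imwrite("pics/l3.png",np.vstack([np.hstack([cv2.resize(P[c]["pixels"][y:y+64,x:x+80,::-1],(400,320),interpolation=cv2.INTER_CUBIC) for c,x,y in (("side",250,205),("scene",280,165))]),np.hstack([cv2.resize(b,(350,280)),np.zeros((280,450,3),np.uint8)])]))
E
```

```text
scene cam at [ 113. -630.  673.]
 tcp [323.3 211.1]  tcp+20z [323.2 203.2] cap top ctr (511,90,164) [320.  198.6] y110 [315.3 194.3]
 cap 0.89 [322.0, 205.1] 306 333 195 221
 place 0.71 [320.6, 206.4] [510.  86. 147.]
side cam at [424. 843. 605.]
 tcp [284.7 250.1]  tcp+20z [284.  241.2] cap top ctr (511,90,164) [287.7 234.7] y110 [286.8 240.2]
 cap 0.71 [290.0, 247.9] 276 305 231 259
 place 0.77 [290.0, 244.8] [507.  99. 147.]
(array([509.89046696,  90.33406769, 143.21606702]), [np.float64(2.461240187262767), np.float64(2.4612401872628387)])
```

View pics/l3.png

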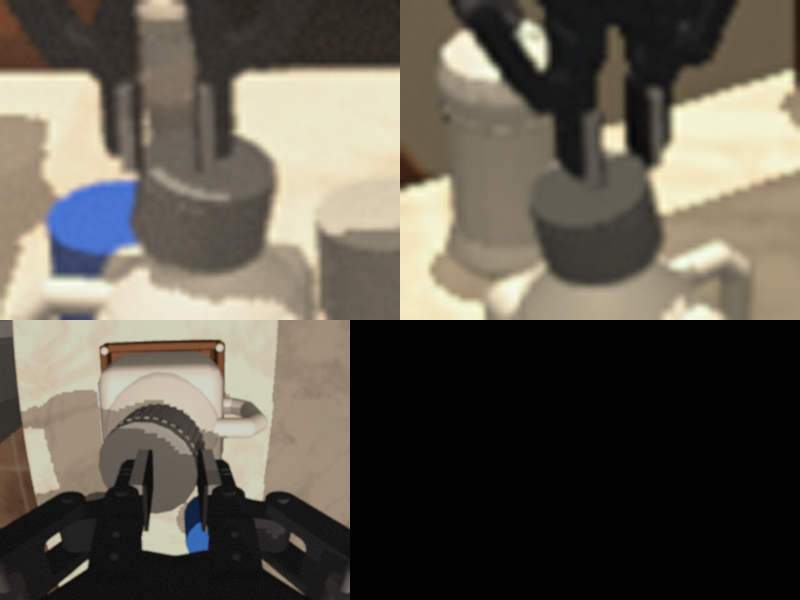

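The zoomed view has one finger on the cap's top at side crop (205,165) and the other against its +x side. The fingertips therefore sit about 30 mm behind the reported TCP, so my grasps were that much too high. I'll back off, open and check.

Emit:
{"name": "arm_command", "arguments": {"commands": [[[0, 0, 2, 0, 0, 0, -0.5], [0, 0, 5, 0, 0, 0, -0.5], [0, 0, 8, 0, 0, 0, 0], [0, 0, 10, 0, 0, 0, 1], [0, 0, 10, 0, 0, 0, 1], [0, 0, 10, 0, 0, 0, 1], [0, 0, 10, 0, 0, 0, 1], [0, 0, 10, 0, 0, 0, 1]]]}}

```text
time: 11.85
position: [510.0, 89.9, 224.1]
tool_rot: [[-0.0, 1.0, -0.003], [1.0, 0.0, -0.0], [-0.0, -0.003, -1.0]]
contact_force: [-0.6, -0.9, -0.6]
gripper_width: 85.3
grasp_force: 0.0
```

```bash
python3 look.py cap_center 164 26 w4 147; python3 - <<'E'
from h import *
o=telemetry.get_obs();p=eyes.capture("wrist");print(np.array(p["K"]).round(1).tolist())
T=np.array(p["T_tool_cam"]);K=np.array(p["K"])
for y in (-42.5,42.5):
  for z in (0,-13,-25,-35,-50):
    c=T[:3,:3].T@(np.array([0,y,z])-T[:3,3]);r=np.hypot(c[0],c[1]);a=np.arctan2(r,c[2]);print(y,z,(K[:2,2]+K[0,0]*a*c[:2]/r).round())
r=[]
for c in ("scene","side"):
    q=eyes.capture(c);d=models.place_of("cap_center",q)[:1];r.append(ray(q,d[0]["at"]));save(q,c+"5")
print(meet(r))
s=[cv2.imread(f"pics/{n}5.png")[y:y+64,x:x+80] for n,x,y in (("side",250,205),("scene",280,165))]
cv2.imwrite("pics/l4.png",np.vstack([np.hstack([cv2.resize(i,(400,320),interpolation=cv2.INTER_CUBIC) for i in s]),cv2.resize(p["pixels"][200:330,160:480,::-1],(800,280))[:, :800]]))
E
```

```text
11.85 [510.   89.9 224.1] [-0.6 -0.9 -0.6]
place 0.79 [510.4  87.7 147. ]
place 0.33 [464.6  16.3 147. ]
[[371.6, 0.0, 319.8], [0.0, 371.6, 240.5], [0.0, 0.0, 1.0]]
-42.5 0 [235. 280.]
-42.5 -13 [230. 290.]
-42.5 -25 [224. 300.]
-42.5 -35 [218. 310.]
-42.5 -50 [209. 327.]
42.5 0 [401. 279.]
42.5 -13 [406. 290.]
42.5 -25 [412. 300.]
42.5 -35 [417. 310.]
42.5 -50 [426. 327.]
(array([507.00502803,  86.14238921, 144.34890707]), [np.float64(1.5002212324188704), np.float64(1.5002212324189867)])
```

View pics/l4.png

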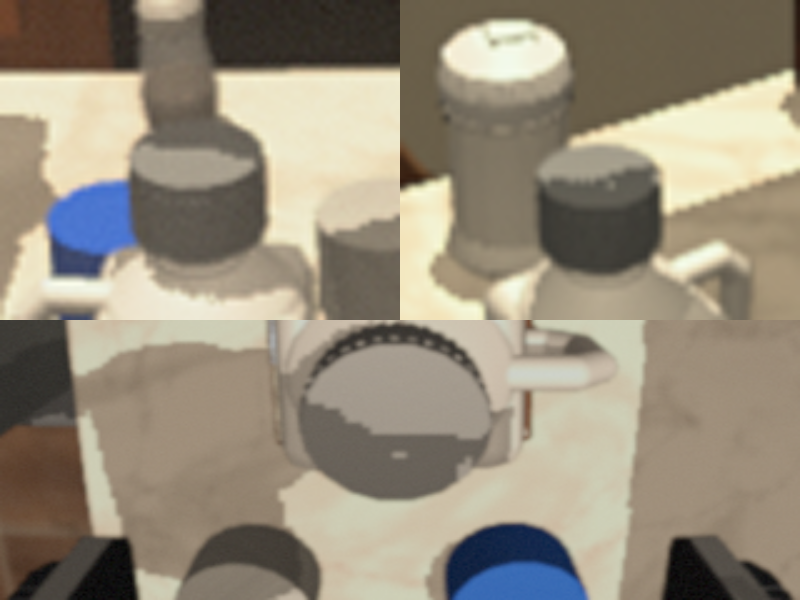

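The cap is upright again. The open fingertips show at wrist pixels (213,302) and (428,302), about 35 mm behind the TCP, which confirms the offset. Grip again about 20 mm lower.

Emit:
{"name": "arm_command", "arguments": {"commands": [[[0, 0, -4, 0, 0, 0, 1], [0, 0, -8, 0, 0, 0, 1], [0, 0, -10, 0, 0, 0, 1], [0, 0, -11, 0, 0, 0, 1], [0, 0, -11.5, 0, 0, 0, 1], [0, 0, -12, 0, 0, 0, 1], [0, 0, -12, 0, 0, 0, 1], [0, 0, -12, 0, 0, 0, 1]]]}}

```text
time: 13.05
position: [512.0, 90.1, 107.0]
tool_rot: [[-0.0, 1.0, 0.002], [1.0, 0.0, 0.0], [0.0, 0.002, -1.0]]
contact_force: [-0.9, 0.6, 0.3]
gripper_width: 85.5
grasp_force: 0.0
```

Emit:
{"name": "arm_command", "arguments": {"commands": [[[0, 0, 0, 0, 0, 0, 0.5], [0, 0, 0, 0, 0, 0, 0.3], [0, 0, 0, 0, 0, 0, 0.1], [0, 0, 0, 0, 0, 0, -0.1], [0, 0, 0, 0, 0, 0, -0.1], [0, 0, 0, 0, 0, 0, -0.1], [0, 0, 0, 0, 0, 0, -0.1]]]}}

```text
time: 13.75
position: [511.0, 90.1, 106.8]
tool_rot: [[-0.0, 1.0, 0.0], [1.0, 0.0, 0.0], [0.0, 0.0, -1.0]]
contact_force: [-2.5, 0.2, 5.7]
gripper_width: 49.4
grasp_force: 60.9
```

Emit:
{"name": "arm_command", "arguments": {"commands": [[[0, 0, 0, 0, 0, 0, -0.5], [0, 0, -0.2, 0, 0, 0, -0.5], [0, 0, -0.4, 0, 0, 0, -0.5], [0, 0, -0.6, 0, 0, 0, -0.5], [0, 0, -0.8, 0, 0, 0, -0.5], [0, 0, -0.8, 0, 0, 0, -0.5], [0, 0, -0.8, 0, 0, 0, -0.5]]]}}

```text
time: 14.45
position: [511.1, 90.1, 100.0]
tool_rot: [[-0.0, 1.0, 0.0], [1.0, 0.0, 0.0], [0.0, 0.0, -1.0]]
contact_force: [-5.9, 0.2, 12.9]
gripper_width: 49.5
grasp_force: 61.5
```

Emit:
{"name": "arm_command", "arguments": {"commands": [[[0, 0, -0.05, 0, 0, 0.12, -0.5], [0, 0, -0.05, 0, 0, 0.25, -0.5], [0, 0, -0.05, 0, 0, 0.38, -0.5], [0, 0, -0.05, 0, 0, 0.5, -0.5], [0, 0, -0.05, 0, 0, 0.5, -0.5]]]}}

```text
time: 14.95
position: [509.9, 90.8, 99.5]
tool_rot: [[-0.481, 0.877, -0.002], [0.877, 0.481, 0.001], [0.002, -0.001, -1.0]]
contact_force: [-9.4, 2.9, 14.4]
gripper_width: 49.9
grasp_force: 61.6
```

Emit:
{"name": "arm_command", "arguments": {"commands": [[[0, 0, 0, 0, 0, 0.13, -0.5], [0, 0, 0, 0, 0, 0.26, -0.5], [0, 0, 0, 0, 0, 0.39, -0.5], [0, 0, 0, 0, 0, 0.52, -0.5], [0, 0, 0, 0, 0, 0.65, -0.5], [0, 0, 0, 0, 0, 0.78, -0.5], [0, 0, 0, 0, 0, 0.91, -0.5], [0, 0, 0, 0, 0, 1.03, -0.5], [0, 0, 0, 0, 0, 1.1, -0.5], [0, 0, 0, 0, 0, 1.1, -0.5], [0, 0, 0, 0, 0, 1.1, -0.5]]]}}

```text
time: 16.05
position: [508.5, 88.5, 99.4]
tool_rot: [[-1.0, -0.03, -0.005], [-0.03, 1.0, -0.003], [0.005, -0.003, -1.0]]
contact_force: [-13.3, -4.5, 19.4]
gripper_width: 49.8
grasp_force: 62.0
```

```bash
python3 -c "
from h import *
o=telemetry.get_obs();print(o['wrist_torque'],o['contact_force'],o['q'])"
```

```text
[-1.08480082  2.06960977  0.07613664] [-13.3206351   -4.45028693  19.41254037] [ 0.12576995  0.05544952  2.04022449 -0.00266456  1.05135447 -1.47376193]
```

Emit:
{"name": "arm_command", "arguments": {"commands": [[[-0.15, -0.05, 0.2, 0, 0, 0, -0.5], [-0.2, -0.1, 0.5, 0, 0, 0, -0.5], [-0.2, -0.1, 0.8, 0, 0, 0, -0.5], [-0.2, -0.1, 1.1, 0, 0, 0, -0.5], [-0.2, -0.1, 1.4, 0, 0, 0, -0.5], [-0.2, -0.1, 1.7, 0, 0, 0, -0.5], [-0.2, -0.1, 2, 0, 0, 0, -0.5], [-0.2, -0.1, 2, 0, 0, 0, -0.5]]]}}

```text
time: 16.85
position: [508.5, 88.5, 117.1]
tool_rot: [[-1.0, -0.029, -0.001], [-0.029, 1.0, -0.001], [0.001, -0.001, -1.0]]
contact_force: [-1.6, -4.5, -1.8]
gripper_width: 49.9
grasp_force: 62.7
```

Emit:
{"name": "arm_command", "arguments": {"commands": [[[0, 0, 0.8, 0, 0, 0, -0.5], [0, 0, 1.6, 0, 0, 0, -0.5], [0, 0, 2.4, 0, 0, 0, -0.5], [0, 0, 3.2, 0, 0, 0, -0.5], [0, 0, 4.2, 0, 0, 0, -0.5], [0, 0, 5, 0, 0, 0, -0.5], [0, 0, 5.8, 0, 0, 0, -0.5], [0, 0, 6.2, 0, 0, 0, -0.5], [0, 0, 6.2, 0, 0, 0, -0.5], [0, 0, 6.2, 0, 0, 0, -0.5]]]}}

```text
time: 17.85
position: [508.8, 89.0, 179.1]
tool_rot: [[-1.0, -0.029, -0.0], [-0.029, 1.0, 0.0], [0.0, 0.0, -1.0]]
contact_force: [0.3, -0.7, -0.3]
gripper_width: 49.7
grasp_force: 63.3
```

```bash
python3 - <<'E'
from h import *
P={c:eyes.capture(c) for c in ("side","scene","wrist")};o=telemetry.get_obs()
r=[ray(P[c],models.place_of("cap_center",P[c])[0]["at"]) for c in ("scene","side")];print("cap",meet(r))
r=[];
for c in P:
    d=models.place_of("neck_top",P[c])[:1]
    if d: print(c,d[0]["conf"],atz(ray(P[c],d[0]["at"],o),152).round(1))
for c in ("side","scene"):
    for d in models.place_of("cup_center",P[c])[:2]: print("cup",c,d["conf"],atz(ray(P[c],d["at"]),25).round())
    for d in models.place_of("jug",P[c])[:1]: print("jug",c,atz(ray(P[c],d["at"]),0).round(1))
cv2.imwrite("pics/l5.png",np.hstack([cv2.resize(P[c]["pixels"][y:y+112,x:x+80,::-1],(400,560),interpolation=cv2.INTER_CUBIC) for c,x,y in (("side",250,180),("scene",280,140))]))
E
```

```text
cap (array([511.10583327,  96.02813797, 213.08563688]), [np.float64(1.6911291786554963), np.float64(1.6911291786554659)])
side 0.74 [508.8  81.7 152. ]
scene 0.8 [504.9  83.  152. ]
wrist 0.82 [512.6  85.1 152. ]
cup side 0.68 [558. -49.  25.]
cup side 0.6 [440. -42.  25.]
jug side [505.9  83.2   0. ]
cup scene 0.81 [557. -59.  25.]
jug scene [504.1  82.9   0. ]
```

View pics/l5.png

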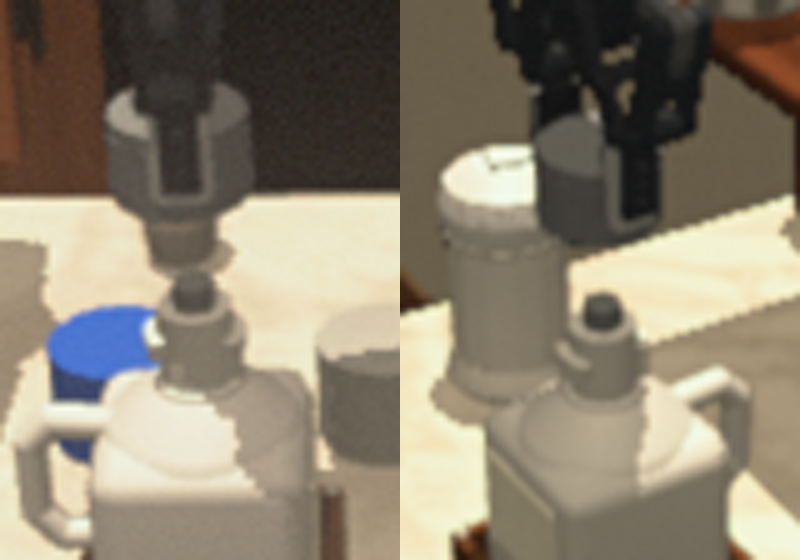

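The picture shows the cap level in the grip at side crop (180,150), well clear of the open neck at (195,290). It sits slightly to +x and +y, so a small centring shift follows.

Emit:
{"name": "arm_command", "arguments": {"commands": [[[-0.05, -0.1, 0, 0, 0, 0, -0.5], [-0.1, -0.25, 0, 0, 0, 0, -0.5], [-0.1, -0.25, 0, 0, 0, 0, -0.5], [-0.1, -0.25, 0, 0, 0, 0, -0.5], [-0.1, -0.25, 0, 0, 0, 0, -0.5], [-0.1, -0.25, 0, 0, 0, 0, -0.5]]]}}

```text
time: 19.05
position: [508.0, 86.5, 179.3]
tool_rot: [[-1.0, -0.029, 0.0], [-0.029, 1.0, 0.0], [-0.0, 0.0, -1.0]]
contact_force: [0.1, 0.6, 0.4]
gripper_width: 49.8
grasp_force: 63.3
```

```bash
python3 - <<'E'
from h import *
A={"cap_center":[],"neck_top":[]}
for k in range(3):
    P={c:eyes.capture(c) for c in ("scene","side")}
    for n in A: A[n].append(meet([ray(P[c],models.place_of(n,P[c])[0]["at"]) for c in P])[0])
for n in A: print(n,np.round(A[n],1).tolist(),np.mean(A[n],0).round(1))
o=telemetry.get_obs();print(o["position"],o["gripper_width"],o["grasp_force"],o["time"])
E
```

```text
cap_center [[510.6, 83.1, 215.4], [513.3, 89.8, 216.9], [513.6, 86.0, 220.5]] [512.5  86.3 217.6]
neck_top [[508.9, 83.9, 152.2], [508.7, 86.2, 154.1], [440.0, 33.8, 179.1]] [485.9  68.  161.8]
[507.98136723  86.51996507 179.26028166] 49.83775624286434 63.25399212859338 19.95
```

Emit:
{"name": "arm_command", "arguments": {"commands": [[[-0.1, 0, 0, 0, 0, 0, -0.5], [-0.25, -0.05, 0, 0, 0, 0, -0.5], [-0.25, -0.05, 0, 0, 0, 0, -0.5], [-0.25, -0.05, 0, 0, 0, 0, -0.5], [-0.25, -0.05, 0, 0, 0, 0, -0.5], [-0.25, -0.05, 0, 0, 0, 0, -0.5], [-0.25, -0.05, 0, 0, 0, 0, -0.5]]]}}

```text
time: 20.65
position: [505.5, 86.0, 179.3]
tool_rot: [[-1.0, -0.029, 0.0], [-0.029, 1.0, 0.0], [-0.0, 0.0, -1.0]]
contact_force: [-0.2, 0.5, -0.8]
gripper_width: 49.8
grasp_force: 63.3
```

```bash
python3 -c "
from h import *
print(close_job())"
```

```text
the job is handed in; nothing more can be done
None
```

The job is handed in, result not reported: the metal cup stands mouth down on the marble, and the cap was pressed, turned about 92° anticlockwise and is held level, about 70 mm above its seat and, by estimate, within a few millimetres of the neck's axis. My first grip on the cap was too high and slipped off, tilting it briefly; it settled back upright before the second, good grip.

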